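Take the depth of a clay dish on the bench gauge

ROBOT

A 6-joint arm with a two-finger parallel gripper is mounted at the origin on the work surface. World frame = base frame: x ahead of the robot, y to its left, z up, the work surface at z = 0. Lengths are in m, angles in rad, forces in N, time in s.
With the tool pointing down it reaches from about 0.25 to 0.725 m from the base axis. Payload 4 kg.
Tool frame: the origin (TCP) lies at the very end of the fingers, on their centre line; the grasp point (between the pads) lies 19 mm behind it (grasp_offset is the distance from the TCP to the grasp point, in m); z points along the fingers, y is the line along which they close (so a half turn about z gives the same grasp; the last joint's range is limited). The gripper opens to 85 mm and grips with 20 to 120 N. Pads are 22 mm wide; open, the fingers measure 114 mm over their backs; the gripper's body (76 mm by 85 mm) begins 54 mm behind the grasp point. The pads swing forward as they close: fully open they stand 13 mm farther back than shut.
Start: joints at [1.117, 0.241, 0.005, 1.335, 0, 1.571], TCP at [0.219, 0.449, 0.231] pointing down, gripper open.
Joint ranges: [-2.72, 2.72], [-1.05, 1.87], [-1.09, 1.28], [-1.99, 2.15], [-1.42, 1.44], [-3.14, 3.14]. Speed limits (rad/s): [2.79, 2.79, 3.14, 3.14, 3.14, 3.14].

INTERFACE

Orientations are given as [roll, pitch, yaw] about the fixed x, y, z axes, in that order (R = Rz(yaw) Ry(pitch) Rx(roll)).
In Python, from workcell import get_state, camera, finish_job, grasp_offset gives the robot as it stands.
- The arm moves only by the tool apply_moves, never from a script. Its argument "commands" is a list that holds one entry, the list of rows, each a list of 7 numbers: the turn, a rotation vector about the tool's x, y, z in rad, then the shift along the tool's x, y, z in cm, then the finger opening in cm, from 0 to 8.54. A call has 1 to 12 rows; each row is the pose to reach, as a shift and turn from the pose commanded when the call began, along the tool's axes at that moment; what a row does not reach only later rows make up. A row lasts 1/12 s, in which the tool goes at most 41.7 mm and 7.16 degrees, less where a joint would pass 70% of its speed; a pose out of reach is approached as far as the arm can. A call with a gripper value outside its range is refused whole. The fingers move at their own pace and stop on an object; "grip_force" is the grip in N (left out, the last holds). Time passes only in rows, so rows that repeat a pose let the fingers close. It gives the time, the measured TCP pose, the force, the opening and the grip force at its end, in the units of the state.
- get_state(): the state, without advancing time (a new reading comes with each control period).
- camera(name): name is "side" or "top" or "wrist"; returns a dict with "pixels" (480x640x3 uint8, red, green, blue), "depth" (480x640 float32, m along the optical axis (not along the pixel's ray), 0 where there is no reading), "fov_y" (degrees; the focal length in pixels is half the picture's height over the tangent of half this angle, whatever the lens; pixels are square), "cx", "cy" (the principal point, pixels), "distortion" ([k1, k2, p1, p2, k3] as OpenCV has them; the pictures are not rectified), "view" (4x4, takes a point from world to camera coordinates); the wrist camera has in their place "tool_from_camera" (4x4, takes a point from camera to tool coordinates, whose origin is the TCP and whose axes are the flange's). Camera axes: x right, y up, looking along -z (the intrinsics and any distortion apply to the point x, -y, -z); pixel columns grow to the right and rows downward; lengths in m; the calibration is good to about 2 mm. A picture is of the moment at which its call begins: read the wrist's pose just before it.
- finish_job(): hands the job in; it is judged then, once.
The state is a dict: "time_s": time; "joint_positions": joint angles; "qd": joint speeds; "joint_efforts": joint torques, N m; "tcp_pos": TCP position; "orientation": TCP orientation; "ft_force": force on the tool from outside, world axes, zero at the start; "wrist_torque": the same for the moment, N m; "finger_gap": finger opening in m; "grip_force": force on a finger pad.
Only numpy, scipy, OpenCV 4.12 (cv2) and the standard library are available. Lean on these libraries where they do the work, as an engineer would, in place of code of your own. Each camera call takes 0.05 s, during which the arm holds its last target. There are 200 camera calls.

TASK

Take the inside depth of the unglazed dish that stands on the base plate of the bench depth gauge: slide it back until it rests in the vee stop, gently press the gauge's spring plunger down until its foot touches the dish's floor, and while it is held down there slide the keeper fully across so that the reading stays locked. Then let go; do not press hard on the dish, and leave the other things on the table where they are.

Things in the scene. Friction and masses are not known exactly. Their poses are not given: they have to be found in the camera images.
- gauge: Bench depth gauge, fixed to the table: grey base plate 300 x 190 mm, 12 mm thick, with a steel column (24 mm thick, 247 mm high) near its back edge. Origin: centre of the plate's underside, on the table top. Axes: +x from the open front edge, where a dish is loaded, to the column at x = 131 mm; +y to the left seen from the front; z up. The front edge faces roughly the robot.
- seat (a point): The point on the top of the base plate (12 mm above the table) straight below the plunger's foot, 35 mm from the gauge's origin along its +x. A dish that rests against both faces of the vee stop has its centre here, within 5 mm. The vee stop is two aluminium fences 36 mm high, each at 45 degrees to the gauge's x axis, open towards the front.
- dish: Shallow round unglazed brown clay dish, loose, about 0.5 kg: 150 mm across the rim, 100 mm across the flat foot, 45 mm high, wall 7 mm, flat floor 8 mm thick (so 37 mm deep inside). Origin: centre of its underside, z up. It is the only dish on the gauge's base plate, 80 to 105 mm in front of its seat at the start.
- foot: Black rubber foot, 13 mm across and 8 mm high, at the lower end of the plunger's steel rod (12 mm thick), which comes out below the gauge's cross arm (barrel 30 mm across; the arm is clamped on the column at a height that differs from time to time). Origin: the tip, centre of the foot's underside, 10 to 28 mm above the dish's rim at the start. The foot is sprung: it gives way up to 5 mm into the rod, with 0.5 N at first touch and about 3 N when it is fully in.
- plunger (a joint): How far the spring plunger is pressed down, m: 0 up (the spring holds it there), 0.074 fully down. The plunger is the rod with an aluminium head on top (50 x 46 x 12 mm; its top is 130 mm above the barrel's underside when up). It goes straight down; the spring pushes back with about 1.5 N at the top and 3 N near the bottom, and sends it up again when it is let go unlocked. It is free while the keeper is open.
- keeper (a joint): How far the keeper is slid across the plunger's head, m: 0 open (start), 0.016 fully home, locked. It slides along the gauge's +y (left seen from the front), takes about 2 N at first and 10 N in its second half, and stays where it is left. Home, its back end jams on the upright graduated bar 47 mm behind the plunger's axis and the plunger cannot rise. It rides up and down with the plunger.
- fin (a point): Centre of the keeper's upright dark steel fin, by which it is gripped, on top of the plunger's head: 10 mm thick along the gauge's y, 26 mm wide along its x, 24 mm high; it rises 28 mm above the aluminium head, from a 4 mm plate that moves with it. Free space on both y sides and above. Pushing the fin down pushes the plunger down. Its centre is 5 mm in front of the plunger's axis.
- ribbon_tool: Bystander: trimming tool with red handle, 160 mm long, lying on the table just right of the gauge's base. Origin under its middle.
- loop_tool: Bystander: a second trimming tool like it, farther right.
- tumbler: Bystander: lidded steel tumbler, 82 mm across, 116 mm high, left of the gauge. Origin: centre of its underside.
- pinch_cup: Bystander: small clay cup, 78 mm across, 55 mm high, left of the gauge (it and the tumbler may change places). Origin: centre of its underside.
- clear_box: Bystander: open clear plastic box, 85 x 65 x 55 mm, far left. Origin: centre of its underside.
- roller: Bystander: wooden roller, 32 mm thick, 194 mm long, lying far right. Origin under its middle.
- plaster_mould: Bystander: white plaster block 130 x 170 x 30 mm, far right. Origin: centre of its underside.
- round_pot: Bystander: round clay pot, 156 mm across, 98 mm high, on the blue banding wheel at the left. Origin: centre of its underside.

How it is judged:
By the outcome, as a careful person would: the job done as asked, in the order asked, and still so for the second after the job is handed in, with the robot touching nothing.
It also fails if it takes over 54 s, if anything falls off the work surface, if the arm or the gripper's body presses on something with over 40 N, if the wrist force passes 120 N, or if a joint passes its speed limit or range.

## Working session

There is one attempt and no reset: what is moved stays moved. The work goes in short steps, Python scripts to look and compute and a tool call to move; the robot and the scene stay as the last step left them, time stands still between calls to the robot, and variables do not carry over. Pictures are saved under pics/ and viewed, at most 10 in all, crops included, and the job is handed in when it is done.

Besides the shell and the picture viewer there is one more tool, called after "Emit:" as name([rows], argument=value, ...), one row to a line, values as JSON. apply_moves: Moves the arm, as the interface text tells. Its arguments: {"type":"object","properties":{"commands":{"type":"array","items":{"type":"array","items":{"type":"array","items":{"type":"number"}}}},"grip_force":{"type":"number"}},"required":["commands"]}

```bash
mkdir -p pics; ls; cat > h.py <<'E'
import numpy as np, cv2
from workcell import get_state, camera, finish_job, grasp_offset
from scipy.spatial.transform import Rotation as R
def K(c):
    f=240/np.tan(np.radians(c['fov_y'])/2); return np.array([[f,0,c['cx']],[0,f,c['cy']],[0,0,1]])
def T_tool(s):
    T=np.eye(4); T[:3,:3]=R.from_euler('xyz',s['orientation']).as_matrix(); T[:3,3]=s['tcp_pos']; return T
def grab(name):
    s=get_state(); c=camera(name)
    c['c2w']=np.linalg.inv(c['view']) if 'view' in c else T_tool(s)@c['tool_from_camera']
    return c
def cloud(c):
    v,u=np.mgrid[0:480,0:640]; p=np.stack([u,v],-1).reshape(-1,1,2).astype(float)
    n=cv2.undistortPoints(p,K(c),np.array(c['distortion'],float)).reshape(480,640,2)
    d=c['depth']; P=np.stack([n[...,0]*d,-n[...,1]*d,-d],-1)
    W=P@c['c2w'][:3,:3].T+c['c2w'][:3,3]; W[d<=0]=np.nan; return W
def proj(c,pts):
    p=(np.atleast_2d(pts)-c['c2w'][:3,3])@c['c2w'][:3,:3]; p=p*[1,-1,-1]
    return cv2.projectPoints(p,np.zeros(3),np.zeros(3),K(c),np.array(c['distortion'],float))[0].reshape(-1,2)
def save(c,n): cv2.imwrite(f'pics/{n}.png',c['pixels'][...,::-1])
E
python3 - <<'E'
from h import *
import pickle
for n in('side','top'):
    c=grab(n); save(c,n+'0'); c['W']=cloud(c); pickle.dump(c,open(n+'.pkl','wb')); print(n,c['c2w'][:3,3],(c['depth']>0).mean())
print(get_state(),grasp_offset)
E
```

```text
pics
side [ 0.44477697 -0.6568018   1.0220986 ] 0.9960026041666666
top [0.39410844 0.07773021 1.36090171] 0.99591796875
{'time_s': 0.1, 'joint_positions': array([ 1.11696454e+00,  2.41359036e-01,  3.84825400e-03,  1.33524252e+00,
       -2.19843857e-06,  1.57081392e+00]), 'qd': array([-0.00317558, -0.0022394 ,  0.00360796,  0.00120735, -0.00056802,
       -0.00113894]), 'joint_efforts': array([-5.47349518e-04, -3.73137152e+01,  2.53010166e+01,  1.08531406e-02,
       -2.13560753e-05,  3.49785417e-06]), 'tcp_pos': array([0.21894896, 0.44885776, 0.23048724]), 'orientation': array([-3.13963568e+00,  2.23287233e-06,  2.68774328e+00]), 'ft_force': array([-0.04666046,  0.24046721,  0.10467472]), 'wrist_torque': array([ 0.02802522,  0.0709734 , -0.01377507]), 'grip_force': 0.0, 'finger_gap': 0.08557686681281122} 0.0187
```

View pics/side0.png

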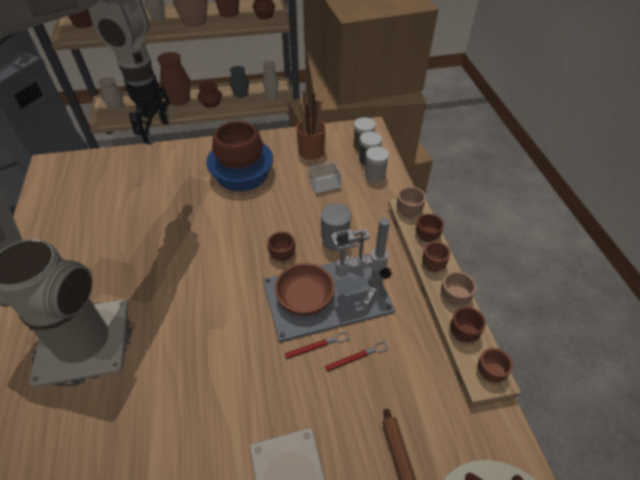

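View pics/top0.png

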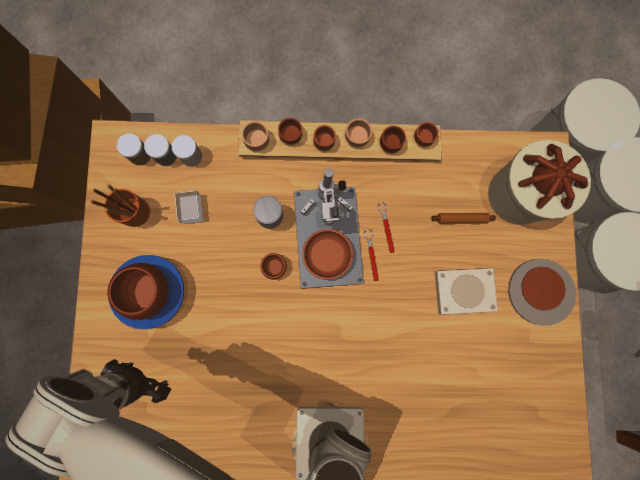

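Top view: the plate spans about (296,190)–(363,288), the dish is at (329,254), the fin/head at about (330,208), and the column at (327,180). Next I'll measure these with depth.

```bash
python3 - <<'E'
from h import *
import pickle
t=pickle.load(open('top.pkl','rb')); s=pickle.load(open('side.pkl','rb'))
W=t['W']
def px(c,u,v): return c['W'][v,u].round(4)
print('plate corners',[px(t,*p) for p in[(299,193),(352,190),(359,281),(304,285)]])
reg=np.zeros((480,640),bool); reg[170:300,285:375]=1
for c,reg in((t,reg),(s,None)):
    W=c['W']
    if reg is None: reg=(W[...,0]>.33)&(W[...,0]<.8)&(abs(W[...,1]-.0)<.14)
    m=reg&(W[...,2]>.007)&(W[...,2]<.017)
    n,l,st,ce=cv2.connectedComponentsWithStats(m.astype(np.uint8))
    k=1+np.argmax(st[1:,4]); P=W[m]
    P=W[l==k]; r=cv2.minAreaRect((P[:,:2]*1000).astype(np.float32)); print('plate',r,np.median(P[:,2]))
    px_=c['pixels'].astype(int); red=(px_[...,0]>px_[...,2]*1.5)
    m=reg&(W[...,2]>.051)&(W[...,2]<.066)&red; P=W[m]
    A=np.c_[2*P[:,:2],np.ones(len(P))]; x=np.linalg.lstsq(A,(P[:,:2]**2).sum(1),rcond=None)[0]
    print('dish rim',len(P),x[:2],np.sqrt(x[2]+x[0]**2+x[1]**2),np.percentile(P[:,2],95))
    m=reg&(W[...,2]>.12); P=W[m]; print(np.histogram(P[:,2],bins=np.arange(.12,.34,.01)))
    for lo in np.arange(.14,.29,.01):
        Q=P[(P[:,2]>lo)&(P[:,2]<lo+.01)]
        if len(Q)>3: print(lo.round(3),len(Q),Q.min(0).round(3),Q.max(0).round(3))
c=s['pixels'][190:330,250:410]; cv2.imwrite('pics/sc.png',cv2.resize(c[...,::-1],None,fx=4.5,fy=4,interpolation=cv2.INTER_CUBIC))
E
```

```text
plate corners [array([0.7272, 0.1002, 0.01  ]), array([ 0.7382, -0.0624,  0.0179]), array([ 0.4597, -0.0845,  0.0182]), array([0.4453, 0.0796, 0.0177])]
plate ((592.8206787109375, 10.917335510253906), (302.31719970703125, 191.80825805664062), 5.899480819702148) 0.011738563409240177
dish rim 372 [0.53531948 0.01503241] 0.07084375147239454 0.06068487687090825
(array([ 91,  48,  11,  11,   9,  12,  11,  14,  26, 238, 180,  14, 101,
         4,   0,   0,   0,   0,   0,   0,   0,   0]), array([0.12, 0.13, 0.14, 0.15, 0.16, 0.17, 0.18, 0.19, 0.2 , 0.21, 0.22,
       0.23, 0.24, 0.25, 0.26, 0.27, 0.28, 0.29, 0.3 , 0.31, 0.32, 0.33,
       0.34]))
0.14 11 [0.672 0.012 0.141] [0.724 0.035 0.15 ]
0.15 11 [0.673 0.013 0.15 ] [0.719 0.032 0.159]
0.16 9 [0.673 0.016 0.164] [0.718 0.033 0.169]
0.17 12 [0.672 0.014 0.171] [0.72  0.033 0.18 ]
0.18 11 [0.672 0.014 0.181] [0.716 0.031 0.19 ]
0.19 14 [0.672 0.012 0.191] [0.721 0.034 0.2  ]
0.2 26 [0.605 0.012 0.2  ] [0.723 0.034 0.21 ]
0.21 238 [ 0.604 -0.008  0.21 ] [0.724 0.039 0.22 ]
0.22 180 [ 0.604 -0.01   0.22 ] [0.717 0.036 0.229]
0.23 14 [0.612
[... 463 characters left out ...]
([0.12, 0.13, 0.14, 0.15, 0.16, 0.17, 0.18, 0.19, 0.2 , 0.21, 0.22,
       0.23, 0.24, 0.25, 0.26, 0.27, 0.28, 0.29, 0.3 , 0.31, 0.32, 0.33,
       0.34]))
0.14 47 [0.625 0.008 0.14 ] [0.738 0.027 0.15 ]
0.15 55 [0.625 0.006 0.15 ] [0.735 0.026 0.16 ]
0.16 50 [0.625 0.008 0.16 ] [0.738 0.028 0.17 ]
0.17 52 [0.625 0.008 0.17 ] [0.736 0.024 0.18 ]
0.18 42 [0.63  0.007 0.18 ] [0.738 0.03  0.19 ]
0.19 33 [0.675 0.009 0.19 ] [0.737 0.022 0.199]
0.2 76 [ 0.605 -0.011  0.201] [0.735 0.029 0.21 ]
0.21 298 [ 0.606 -0.012  0.21 ] [0.737 0.038 0.22 ]
0.22 192 [ 0.606 -0.011  0.22 ] [0.735 0.034 0.23 ]
0.23 71 [ 0.614 -0.002  0.23 ] [0.737 0.027 0.24 ]
0.24 128 [ 0.613 -0.001  0.24 ] [0.738 0.035 0.249]
```

View pics/sc.png

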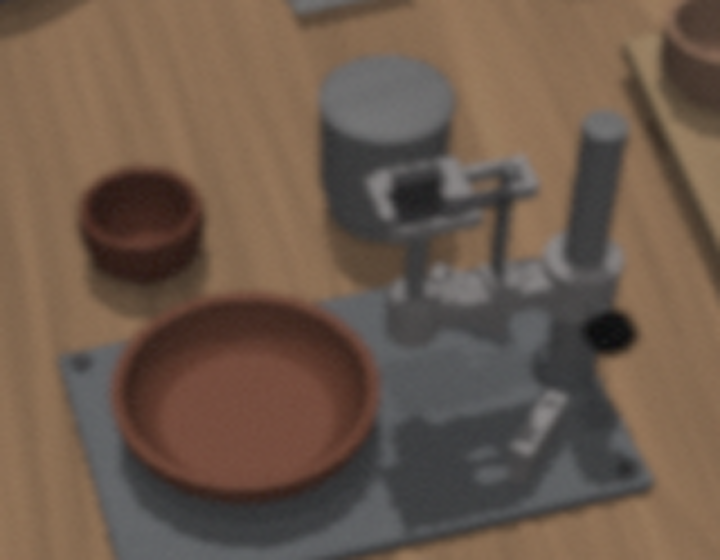

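Side crop: the fin is dark on the head at about (418,190). The foot, barrel and vee stop are visible behind the dish, and the left side of the gauge is clear. The gauge is yawed about 5°. I'll move in front of the dish, with the tool tilted.

```bash
cat >> h.py <<'E'
def row(pos,yaw,tilt=0,s=None):
    s=s or get_state(); T=T_tool(s)
    Rt=R.from_euler('z',yaw)*R.from_euler('y',-tilt)*R.from_euler('x',np.pi)
    rv=(R.from_matrix(T[:3,:3]).inv()*Rt).as_rotvec(); d=T[:3,:3].T@(np.array(pos)-T[:3,3])*100
    return rv.round(3).tolist()+d.round(2).tolist()
E
python3 - <<'E'
from h import *
c=grab('wrist'); print(c['tool_from_camera'].round(3),c['fov_y'])
print(row([.40,0,.22],.09,.35))
E
```

```text
[[ 0.     0.952  0.307  0.079]
 [ 1.    -0.001  0.001 -0.001]
 [ 0.001  0.307 -0.952 -0.142]
 [ 0.     0.     0.     1.   ]] 59.9098841561154
[-0.454, 0.128, 2.564, -35.95, -32.42, 1.11]
```

```bash
python3 - <<'E'
from h import *
print(row([.40,0.01,.20],.09,.6))
E
```

```text
[-0.773, 0.217, 2.497, -35.51, -31.51, 3.11]
```

Emit:
apply_moves([
  [[-0.773,0.217,2.497,-35.5,-31.5,3.1,4],[-0.773,0.217,2.497,-35.5,-31.5,3.1,4],[-0.773,0.217,2.497,-35.5,-31.5,3.1,4],[-0.773,0.217,2.497,-35.5,-31.5,3.1,4],[-0.773,0.217,2.497,-35.5,-31.5,3.1,4],[-0.773,0.217,2.497,-35.5,-31.5,3.1,4],[-0.773,0.217,2.497,-35.5,-31.5,3.1,4],[-0.773,0.217,2.497,-35.5,-31.5,3.1,4],[-0.773,0.217,2.497,-35.5,-31.5,3.1,4],[-0.773,0.217,2.497,-35.5,-31.5,3.1,4],[-0.773,0.217,2.497,-35.5,-31.5,3.1,4],[-0.773,0.217,2.497,-35.5,-31.5,3.1,4]],
])

```text
time_s: 1.15
tcp_pos: [0.4017, 0.0061, 0.2004]
orientation: [2.903, -0.351, 1.268]
ft_force: [-0.6, -0.1, 0.5]
finger_gap: 0.0399
grip_force: 0.0
```

```bash
python3 - <<'E'
from h import *
print(get_state()['tcp_pos'],row([.40,0.01,.20],.09,.6))
E
```

```text
[0.4016741  0.00609503 0.20040425] [-0.325, 0.092, 1.059, 0.29, -0.3, 0.08]
```

Emit:
apply_moves([
  [[-0.325,0.092,1.059,0.3,-0.3,0,4],[-0.325,0.092,1.059,0.3,-0.3,0,4],[-0.325,0.092,1.059,0.3,-0.3,0,4],[-0.325,0.092,1.059,0.3,-0.3,0,4],[-0.325,0.092,1.059,0.3,-0.3,0,4],[-0.325,0.092,1.059,0.3,-0.3,0,4],[-0.325,0.092,1.059,0.3,-0.3,0,4],[-0.325,0.092,1.059,0.3,-0.3,0,4],[-0.325,0.092,1.059,0.3,-0.3,0,4],[-0.325,0.092,1.059,0.3,-0.3,0,4],[-0.325,0.092,1.059,0.3,-0.3,0,4]],
])

```text
time_s: 2.07
tcp_pos: [0.3978, 0.015, 0.2004]
orientation: [3.14, -0.598, 0.107]
ft_force: [0.7, 1.1, -0.4]
finger_gap: 0.0403
grip_force: 0.0
```

```bash
python3 - <<'E'
from h import *
import pickle
c=grab('wrist'); save(c,'w1'); W=cloud(c); c['W']=W; pickle.dump(c,open('w1.pkl','wb'))
P=W.reshape(-1,3); P=P[(P[:,0]>.4)&(P[:,0]<.8)&(abs(P[:,1])<.12)]
Q=P[(P[:,2]>.051)&(P[:,2]<.062)&(P[:,0]<.6)]
A=np.c_[2*Q[:,:2],np.ones(len(Q))]; x=np.linalg.lstsq(A,(Q[:,:2]**2).sum(1),rcond=None)[0]
print('rim',len(Q),x[:2],np.sqrt(x[2]+x[0]**2+x[1]**2))
for lo in np.arange(.06,.27,.01):
    Q=P[(P[:,2]>lo)&(P[:,2]<lo+.01)&(P[:,0]>.59)&(P[:,0]<.67)]
    if len(Q)>9: print(lo.round(3),len(Q),np.percentile(Q,2,0).round(3),np.percentile(Q,98,0).round(3))
for lo in np.arange(-.02,.03,.01):print([np.nan])if 0 else None
print(get_state()['tcp_pos'],get_state()['orientation'])
E
```

```text
rim 4394 [0.53494652 0.01449273] 0.07059670730795368
0.09 323 [0.614 0.    0.09 ] [0.625 0.028 0.1  ]
0.1 386 [0.614 0.    0.1  ] [0.627 0.029 0.11 ]
0.11 409 [0.614 0.    0.11 ] [0.626 0.028 0.12 ]
0.12 728 [0.615 0.001 0.12 ] [0.628 0.028 0.129]
[0.39812668 0.01469666 0.20066559] [ 3.14022702 -0.59816854  0.10556463]
```

View pics/w1.png

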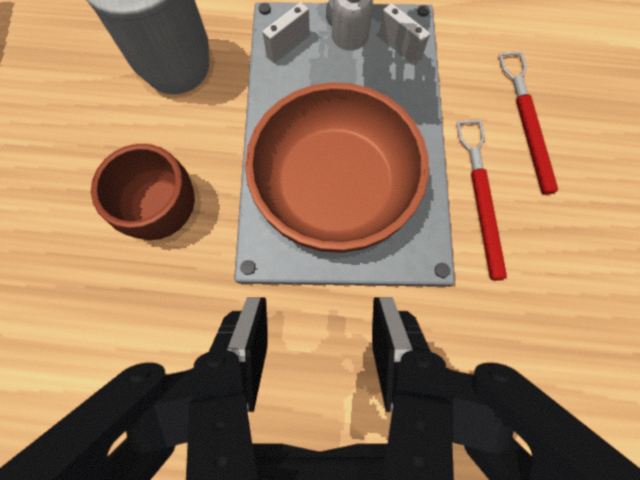

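The wrist view shows the dish centred at about (337,165), the barrel at (350,25), the fence blocks either side at (287,32) and (407,32), and the plate's front corners at (237,281) and (455,285).

```bash
python3 - <<'E'
from h import *
import pickle
c=pickle.load(open('w1.pkl','rb')); W=c['W']
# plate edges: left edge per row / right edge per row
L=[];Rr=[]
for v in list(range(60,85))+list(range(200,262)):
    z=W[v,:,2]; ok=(z>.006)&(z<.018)&(abs(W[v,:,1])<.13)
    u=np.where(ok)[0]
    Rr.append(W[v,u.max()]); 
    if v>200: L.append(W[v,u.min()])
for P in(L,Rr):
    P=np.array(P); k=np.polyfit(P[:,0],P[:,1],1); print(np.degrees(np.arctan(k[0])),np.polyval(k,.5945))
F=[]
for u in range(255,440):
    z=W[240:300,u,2]; i=np.where(z>.007)[0].max(); F.append(W[240+i,u])
F=np.array(F); k=np.polyfit(F[:,1],F[:,0],1); print('front',np.degrees(np.arctan(-k[0])),np.polyval(k,0))
# push targets
y=.087; 
print(row([.435,.0105,.08],y,.6)); print(row([.445,.0105,.035],y,.6))
E
```

```text
5.32144032105274 0.10588635326873197
17.77188372157612 -0.10051531380937737
front 7.855406385443884 0.4378391546406916
[-0.009, 0.002, 0.015, -3.8, 0.79, 12.01]
[-0.009, 0.002, 0.015, -5.51, 0.89, 16.29]
```

```bash
python3 - <<'E'
from h import *
for p in([.43,.0075,.08],[.435,.0075,.034],[.445,.0075,.034],[.475,.0075,.034]): print(row(p,.0925,.6))
E
```

```text
[-0.006, 0.002, 0.011, -4.24, 1.04, 11.72]
[-0.006, 0.002, 0.011, -6.42, 1.08, 15.8]
[-0.006, 0.002, 0.011, -5.6, 1.19, 16.36]
[-0.006, 0.002, 0.011, -3.13, 1.5, 18.04]
```

Emit:
apply_moves([
  [[-0.006,0.002,0.011,-4.24,1.04,11.72,4],[-0.006,0.002,0.011,-4.24,1.04,11.72,4],[-0.006,0.002,0.011,-4.24,1.04,11.72,4],[-0.006,0.002,0.011,-4.24,1.04,11.72,4],[-0.006,0.002,0.011,-5.3,1.06,13.8,4],[-0.006,0.002,0.011,-6.42,1.08,15.8,4],[-0.006,0.002,0.011,-6.42,1.08,15.8,4],[-0.006,0.002,0.011,-5.6,1.19,16.36,4],[-0.006,0.002,0.011,-4.8,1.3,16.9,4],[-0.006,0.002,0.011,-4.8,1.3,16.9,4]],
])

```text
time_s: 2.95
tcp_pos: [0.4607, 0.0069, 0.0391]
orientation: [3.141, -0.611, 0.089]
ft_force: [0.4, -0.3, 1.0]
finger_gap: 0.0398
grip_force: 0.0
```

```bash
python3 - <<'E'
from h import *
s=get_state();print(s['tcp_pos'],s['orientation'],s['ft_force'])
for p in([.515,.0075,.034],[.545,.0075,.034],[.555,.0075,.034]): print(row(p,.0925,.6))
E
```

```text
[0.46074065 0.00685928 0.0390686 ] [ 3.14123136 -0.61139899  0.08940504] [ 0.35787722 -0.31969684  1.01344927]
[0.002, -0.011, -0.003, 4.14, 0.42, 3.52]
[0.002, -0.011, -0.003, 6.59, 0.69, 5.24]
[0.002, -0.011, -0.003, 7.4, 0.78, 5.81]
```

Emit:
apply_moves([
  [[0,-0.005,0,0.8,0.08,0.5,4],[0,-0.005,0,1.4,0.15,0.95,4],[0,-0.005,0,2.0,0.22,1.4,4],[0,-0.005,0,2.6,0.28,1.85,4],[0,-0.005,0,3.2,0.34,2.3,4],[0,-0.005,0,3.8,0.4,2.75,4],[0,-0.005,0,4.4,0.46,3.2,4],[0,-0.005,0,5.0,0.52,3.65,4],[0,-0.005,0,5.5,0.57,4.0,4],[0,-0.005,0,5.9,0.62,4.3,4],[0,-0.005,0,6.2,0.65,4.5,4],[0,-0.005,0,6.2,0.65,4.5,4]],
])

```text
time_s: 3.95
tcp_pos: [0.5328, 0.0074, 0.032]
orientation: [-3.14, -0.596, 0.088]
ft_force: [-1.3, 0.5, -1.2]
finger_gap: 0.0399
grip_force: 0.3
```

```bash
cat > dish.py <<'E'
from h import *
def dish(show=None):
    from scipy.optimize import least_squares
    for n in('top','wrist'):
        c=grab(n); W=cloud(c); p=c['pixels'].astype(int)
        if show and n=='wrist': save(c,show)
        m=(p[...,0]>p[...,2]*1.5)&(W[...,2]>.05)&(W[...,2]<.063)&(abs(W[...,1]-.015)<.1)&(W[...,0]>.44)&(W[...,0]<.73)
        Q=W[m]
        if len(Q)<20: print(n,len(Q)); continue
        r=least_squares(lambda x:np.hypot(Q[:,0]-x[0],Q[:,1]-x[1])-.0715,[.6,.015],loss='soft_l1',f_scale=.002); print(n,len(Q),r.x.round(4))
    s=get_state(); print(s['tcp_pos'],s['orientation'],s['ft_force'],s['wrist_torque'])
E
python3 -c "
from dish import *
dish('w2')"
```

```text
top 312 [0.6057 0.0122]
wrist 20181 [0.6059 0.0128]
[0.53265023 0.00736116 0.03231923] [-3.14056084 -0.59699793  0.08830214] [ 0.0213847  -0.66472377 -0.28168786] [-0.03706672  0.60490282  0.01731745]
```

Emit:
apply_moves([
  [[0,0,0,0.4,0.02,0.28,4],[0,0,0,0.8,0.04,0.56,4],[0,0,0,1.2,0.06,0.84,4],[0,0,0,1.5,0.07,1.04,4],[0,0,0,1.65,0.07,1.14,4],[0,0,0,1.75,0.07,1.2,4],[0,0,0,1.8,0.07,1.24,4],[0,0,0,1.8,0.07,1.24,4]],
])

```text
time_s: 4.72
tcp_pos: [0.5534, 0.0087, 0.0315]
orientation: [-3.14, -0.595, 0.088]
ft_force: [-1.4, 0.5, -1.5]
finger_gap: 0.0403
grip_force: 1.1
```

```bash
python3 -c "
from dish import *
dish('w3')"
```

```text
top 311 [0.6259 0.0133]
wrist 20388 [0.6262 0.0138]
[0.55343991 0.00864159 0.0316366 ] [-3.14023844 -0.59528551  0.08815953] [-1.51025781 -0.16517108 -1.67216159] [-0.11250417  1.09068346 -0.04394405]
```

Nearly seated, so I'll use small steps until the force rises.

Emit:
apply_moves([
  [[0,0,0,0.1,0,0.07,4],[0,0,0,0.2,0,0.14,4],[0,0,0,0.3,0.01,0.2,4],[0,0,0,0.3,0.01,0.2,4],[0,0,0,0.3,0.01,0.2,4]],
])

```text
time_s: 5.23
tcp_pos: [0.5573, 0.0089, 0.0318]
orientation: [-3.14, -0.596, 0.088]
ft_force: [-1.1, -1.1, -2.1]
finger_gap: 0.0402
grip_force: 1.1
```

```bash
python3 -c "
from dish import *
dish('w4')"
```

```text
top 323 [0.6296 0.0136]
wrist 20352 [0.6301 0.0141]
[0.5572815  0.00890734 0.03182013] [-3.1402775  -0.59568949  0.08830152] [-2.43594233  0.08461305 -3.19391723] [-0.09455931  1.12601737  0.07466857]
```

Emit:
apply_moves([
  [[0,0,0,0.08,0,0.06,4],[0,0,0,0.16,0,0.11,4],[0,0,0,0.16,0,0.11,4]],
])

```text
time_s: 5.58
tcp_pos: [0.5581, 0.0092, 0.0313]
orientation: [-3.14, -0.594, 0.088]
ft_force: [-6.4, 0.3, 1.2]
finger_gap: 0.0399
grip_force: 3.0
```

```bash
python3 -c "
from dish import *
dish('w5')"
```

```text
top 311 [0.6303 0.0136]
wrist 20475 [0.6306 0.0142]
[0.55804056 0.00921483 0.03131228] [-3.13969822 -0.59384065  0.08812188] [-5.70911421 -0.08252347  1.66873348] [-0.0524931   1.38889038  0.09423936]
```

View pics/w5.png

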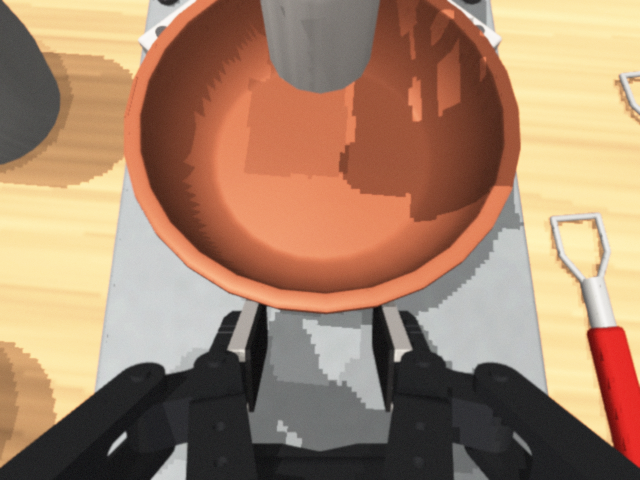

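The dish touches both fences: the force rose to 6 N, it stopped moving, and its centre is about 1.5 mm from the seat. Now I'll back off and go above the fin.

```bash
python3 - <<'E'
from h import *
for p,t in(([.49,.005,.036],.6),([.48,.007,.2],.4),([.50,.008,.34],.2),([.60,.011,.34],0)): print(row(p,.0925,t))
E
```

```text
[0.001, 0.006, -0.004, -5.39, -0.19, -4.2]
[0.0, -0.194, -0.004, 2.98, -0.5, -18.34]
[-0.0, -0.394, -0.004, 12.47, -0.44, -28.82]
[-0.001, -0.594, -0.004, 20.75, 0.15, -23.24]
```

Emit:
apply_moves([
  [[0,0,0,-1.5,-0.05,-1.0,4],[0,0,0,-5.4,-0.2,-4.2,4],[0,0,0,-5.4,-0.2,-4.2,4],[0,-0.19,0,3.0,-0.5,-18.3,4],[0,-0.19,0,3.0,-0.5,-18.3,4],[0,-0.19,0,3.0,-0.5,-18.3,4],[0,-0.19,0,3.0,-0.5,-18.3,4],[0,-0.39,0,12.5,-0.45,-28.8,6],[0,-0.39,0,12.5,-0.45,-28.8,6],[0,-0.39,0,12.5,-0.45,-28.8,6],[0,-0.39,0,12.5,-0.45,-28.8,6],[0,-0.5,0,16,-0.2,-26,6]],
])

```text
time_s: 6.68
tcp_pos: [0.514, 0.0081, 0.3054]
orientation: [-3.141, -0.134, 0.089]
ft_force: [0.5, -0.3, 1.3]
finger_gap: 0.0603
grip_force: 0.0
```

```bash
python3 - <<'E'
from h import *
print(get_state()['tcp_pos'],row([.60,.011,.34],.0925,0))
E
```

```text
[0.51395696 0.00812848 0.30539664] [-0.0, -0.134, -0.004, 8.98, 0.47, -2.28]
```

Emit:
apply_moves([
  [[0,-0.134,0,4,0.2,-3.5,6],[0,-0.134,0,9,0.5,-2.3,6],[0,-0.134,0,9,0.5,-2.3,6],[0,-0.134,0,9,0.5,-2.3,6],[0,-0.134,0,9,0.5,-2.3,6]],
])

```text
time_s: 7.1
tcp_pos: [0.6061, 0.011, 0.3296]
orientation: [-3.14, 0.009, 0.089]
ft_force: [-1.5, -0.7, 0.3]
finger_gap: 0.0603
grip_force: 0.0
```

```bash
python3 - <<'E'
from h import *
c=grab('wrist'); save(c,'w6'); W=cloud(c)
m=(abs(W[...,0]-.63)<.06)&(abs(W[...,1]-.01)<.06)&(W[...,2]>.1)&(W[...,2]<.26)
P=W[m]; print(np.histogram(P[:,2],bins=np.arange(.16,.27,.005)))
dark=c['pixels'].max(-1)<90
y=.0925; G=np.array([[np.cos(y),np.sin(y)],[-np.sin(y),np.cos(y)]])
for n,mm in(('fin',m&(W[...,2]>.24)),('head',m&(W[...,2]>.212)&(W[...,2]<.223))):
    Q=W[mm]; g=(Q[:,:2]-[.629,.0143])@G.T
    print(n,len(Q),np.median(Q[:,2]),Q[:,:2].min(0),Q[:,:2].max(0),'gauge',np.percentile(g,[1,50,99],axis=0).round(4),cv2.minAreaRect((Q[:,:2]*1000).astype(np.float32)))
print(get_state()['tcp_pos'],get_state()['orientation'],get_state()['ft_force'])
E
```

```text
(array([   0,    0,    0,    9,    1,    0,    0,    0,    0,   43,   71,
       4380, 2513,  245,   36,   39,  243,  534,    0,    0,    0,    0]), array([0.16 , 0.165, 0.17 , 0.175, 0.18 , 0.185, 0.19 , 0.195, 0.2  ,
       0.205, 0.21 , 0.215, 0.22 , 0.225, 0.23 , 0.235, 0.24 , 0.245,
       0.25 , 0.255, 0.26 , 0.265, 0.27 ]))
fin 777 0.24537190936112194 [6.12383632e-01 2.84873861e-04] [0.63844002 0.01200834] gauge [[-0.0168 -0.0125]
 [-0.0034 -0.0079]
 [ 0.0083 -0.0029]] ((625.380615234375, 6.220148086547852), (26.046918869018555, 9.494808197021484), 5.967525959014893)
head 6587 0.21794169328649166 [ 0.60340069 -0.01020138] [0.68957804 0.03946365] gauge [[-0.0227 -0.0223]
 [ 0.0126  0.0026]
 [ 0.0595  0.0224]] ((647.0428466796875, 16.018831253051758), (83.84314727783203, 46.170677185058594), 5.07230806350708)
[0.60424271 0.01093849 0.33094168] [-3.14019337  0.00859201  0.0889819 ] [0.22507275 0.81669636 0.26009489]
```

View pics/w6.png

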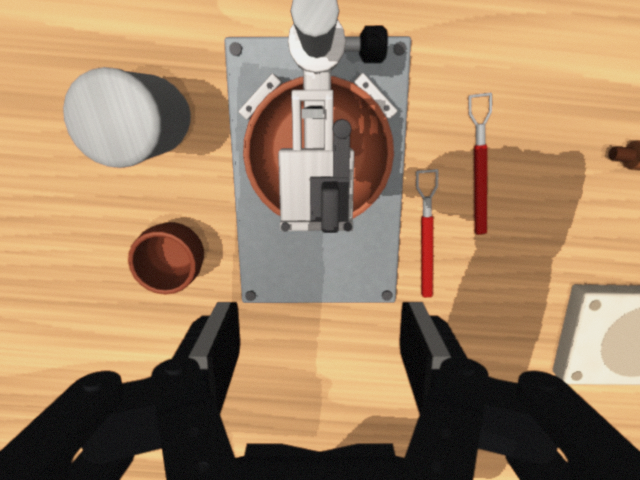

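Wrist view: the fin is at (329,205) on the head, sitting right of the axis; the dish is well seated between the fences. Fin centre is about (.625,.006), top about .246. Moving above it.

```bash
python3 - <<'E'
from h import *
for p in([.6255,.0062,.30],[.6255,.0062,.262]): print(row(p,.0925,0))
c=grab('side'); W=cloud(c); p=c['pixels']
m=(np.hypot(W[...,0]-.629,W[...,1]-.0143)<.019)&(W[...,2]>.03)&(W[...,2]<.11)
v,u=np.where(m); o=np.lexsort((u,v))
for i in o: print((u[i],v[i]),(W[v[i],u[i]]*1000).round(0).astype(int),p[v[i],u[i]],end=';')
E
```

```text
[-0.001, 0.009, -0.004, 2.1, 0.67, 3.08]
[-0.001, 0.009, -0.004, 2.13, 0.67, 6.88]
(np.int64(336), np.int64(269)) [617  12 109] [68 62 61];(np.int64(336), np.int64(270)) [617  15 101] [70 64 62];(np.int64(348), np.int64(270)) [645   6 106] [74 70 70];(np.int64(336), np.int64(271)) [617  12 101] [72 65 63];(np.int64(337), np.int64(271)) [618   7 108] [71 69 69];(np.int64(346), np.int64(271)) [639   2 109] [74 71 71];(np.int64(347), np.int64(271)) [643   6 103] [74 68 66];(np.int64(348), np.int64(271)) [645   4 104] [77 68 66];(np.int64(336), np.int64(272)) [617  12  97] [74 65 63];(np.int64(337), np.int64(272)) [618   6 105] [70 67 67];(np.int64(338), np.int64(272)) [620   6 105] [72 70 70];(np.int64(339), np.int64(272)) [622   3 108] [74 73 72];(np.int64(340), np.int64(272)) [624   2 109] [77 75 75];(np.int64(344), np.int64(272)) [634   0 109] [73 72 71];(np.int64(345), np.int64(272)) [637   2 106] [72 69 69];(np.int64(346), np.int64(272)) [640   4 102] [73 68 66];(np.int64(347), np.int64(272)) [643   5  99] [75 64 61];(np.int64(348), np.int64(272)) [646   6  98] [79 61 55];(np.int64
[... 1419 characters left out ...]
)) [624  -2 101] [79 74 73];(np.int64(341), np.int64(275)) [627   2  96] [79 75 74];(np.int64(342), np.int64(275)) [629   0  97] [77 72 72];(np.int64(343), np.int64(275)) [631  -3 101] [80 72 73];(np.int64(344), np.int64(275)) [634  -1  97] [81 71 70];(np.int64(345), np.int64(275)) [637   0  95] [88 71 66];(np.int64(346), np.int64(275)) [640   1  94] [94 69 61];(np.int64(339), np.int64(276)) [622   1  94] [87 70 66];(np.int64(340), np.int64(276)) [624   0  95] [87 73 68];(np.int64(341), np.int64(276)) [627   2  91] [84 70 67];(np.int64(342), np.int64(276)) [629   0  93] [86 73 69];(np.int64(343), np.int64(276)) [632   1  92] [87 72 69];(np.int64(344), np.int64(276)) [634  -1  94] [90 70 65];
```

Emit:
apply_moves([
  [[0,0.009,-0.004,2.1,0.67,3.1,4],[0,0.009,-0.004,2.1,0.67,3.1,4],[0,0.009,-0.004,2.1,0.67,5,4],[0,0.009,-0.004,2.1,0.67,6.5,4],[0,0.009,-0.004,2.1,0.67,6.9,4],[0,0.009,-0.004,2.1,0.67,6.9,4],[0,0.009,-0.004,2.1,0.67,6.9,4]],
])

```text
time_s: 7.78
tcp_pos: [0.6234, 0.0061, 0.2652]
orientation: [-3.14, -0.003, 0.093]
ft_force: [1.1, -0.7, 0.3]
finger_gap: 0.0402
grip_force: 0.0
```

```bash
python3 - <<'E'
from h import *
c=grab('wrist'); save(c,'w7'); W=cloud(c)
m=(abs(W[...,0]-.63)<.06)&(abs(W[...,1]-.006)<.018)&(W[...,2]>.1)&(W[...,2]<.26)
for mm in(m&(W[...,2]>.238),):
    Q=W[mm]; print(len(Q)); 
    if len(Q)>5: print(np.percentile(Q,[2,50,98],axis=0).round(4),cv2.minAreaRect((Q[:,:2]*1000).astype(np.float32)))
s=get_state();print(s['tcp_pos'],s['orientation'],s['ft_force'])
print(row([.6255,.0062,.2265],.0925,0))
E
```

```text
1359
[[0.6134 0.0011 0.2398]
 [0.6272 0.0063 0.2454]
 [0.6383 0.0113 0.2466]] ((625.5553588867188, 6.1159868240356445), (26.45105743408203, 9.627067565917969), 5.235995292663574)
[0.62391978 0.00610897 0.26552791] [-3.14053077 -0.00418143  0.09291292] [ 0.11682314 -0.45129697  0.3449634 ]
[-0.001, -0.004, 0.0, 0.14, 0.01, 3.9]
```

View pics/w7.png

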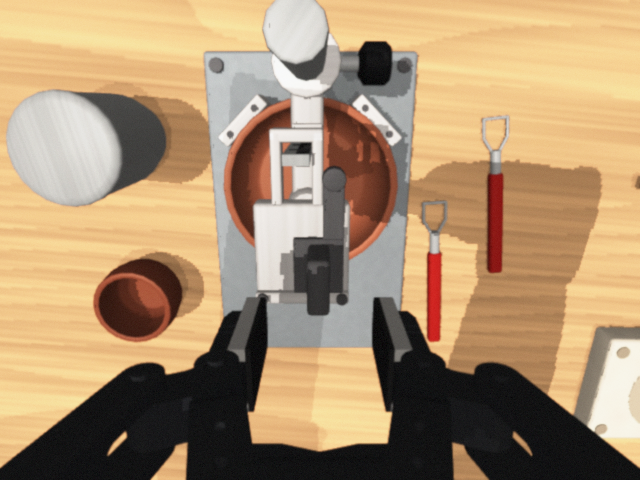

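The fin, (318,262)–(318,315), is centred between the pads at about (267 / 373). Descending.

Emit:
apply_moves([
  [[0,-0.003,0,0.1,0,1.2,4],[0,-0.003,0,0.14,0,2.4,4],[0,-0.003,0,0.14,0,3.2,4],[0,-0.003,0,0.14,0,3.6,4],[0,-0.003,0,0.14,0,3.6,4],[0,-0.003,0,0.14,0,3.6,4]],
])

```text
time_s: 8.33
tcp_pos: [0.6254, 0.0063, 0.2272]
orientation: [-3.14, 0.002, 0.093]
ft_force: [0.9, 1.1, 0.1]
finger_gap: 0.0397
grip_force: 0.0
```

Emit:
apply_moves([
  [[0,0,0,0,0,0,3],[0,0,0,0,0,0,2],[0,0,0,0,0,0,1.2],[0,0,0,0,0,0,0.6],[0,0,0,0,0,0,0.6],[0,0,0,0,0,0,0.6],[0,0,0,0,0,0,0.6],[0,0,0,0,0,0,0.6]],
], grip_force=40)

```text
time_s: 9.0
tcp_pos: [0.6257, 0.0069, 0.2277]
orientation: [-3.139, 0.001, 0.093]
ft_force: [-0.9, 3.9, 2.4]
finger_gap: 0.0091
grip_force: 42.7
```

```bash
python3 - <<'E'
from h import *
s=get_state();print(s['tcp_pos'],s['orientation'],s['ft_force'],s['finger_gap'],s['grip_force'])
E
```

```text
[0.62571621 0.0068895  0.22765588] [-3.13936813e+00  7.21924725e-04  9.34379189e-02] [-0.91060433  3.94877497  2.42178918] 0.009083575455731189 42.68583297729492
```

Emit:
apply_moves([
  [[0,0,0,0,-0.03,0.3,0.6],[0,0,0,0,-0.05,0.7,0.6],[0,0,0,0,-0.05,1.1,0.6],[0,0,0,0,-0.05,1.5,0.6],[0,0,0,0,-0.05,1.9,0.6],[0,0,0,0,-0.05,2.3,0.6],[0,0,0,0,-0.05,2.7,0.6],[0,0,0,0,-0.05,3.1,0.6],[0,0,0,0,-0.05,3.5,0.6],[0,0,0,0,-0.05,3.8,0.6],[0,0,0,0,-0.05,4.0,0.6],[0,0,0,0,-0.05,4.0,0.6]],
])

```text
time_s: 10.0
tcp_pos: [0.6257, 0.0069, 0.1869]
orientation: [-3.14, 0.001, 0.093]
ft_force: [4.0, 3.7, 2.3]
finger_gap: 0.0091
grip_force: 42.7
```

```bash
cat > st.py <<'E'
from h import *
F=[];Z=[]
for i in range(4):
    if i: camera('top')
    s=get_state(); F.append(s['ft_force']); Z.append(s['tcp_pos'])
print(np.mean(F,0).round(2),np.std(F,0).round(2),np.mean(Z,0).round(4),s['orientation'].round(4),s['wrist_torque'].round(2),s['grip_force'],s['time_s'])
E
python3 st.py
```

```text
[3.07 3.82 2.24] [0.52 0.51 0.48] [0.6257 0.0069 0.1872] [-3.1402e+00  1.0000e-03  9.3000e-02] [ 0.74 -0.77 -0.01] 42.74801731109619 10.15
```

Emit:
apply_moves([
  [[0,0,0,0,0,0.2,0.6],[0,0,0,0,0,0.4,0.6],[0,0,0,0,0,0.5,0.6],[0,0,0,0,0,0.5,0.6],[0,0,0,0,0,0.5,0.6]],
])

```text
time_s: 10.57
tcp_pos: [0.6257, 0.0069, 0.1822]
orientation: [-3.14, 0.001, 0.093]
ft_force: [3.5, 3.8, 2.1]
finger_gap: 0.0092
grip_force: 42.8
```

```bash
python3 st.py; python3 - <<'E'
from h import *
c=grab('wrist'); W=cloud(c); save(c,'w8')
m=(abs(W[...,0]-.65)<.06)&(abs(W[...,1]-.012)<.03)&(W[...,2]>.12)&(W[...,2]<.20)
print(np.histogram(W[m][:,2],bins=np.arange(.12,.2,.005)))
E
```

```text
[3.61 3.69 2.08] [0.5  0.41 0.26] [0.6257 0.0069 0.1822] [-3.1402e+00  1.0000e-03  9.3000e-02] [ 0.76 -0.79 -0.04] 42.765830755233765 10.7167
(array([ 494,  738,  149,   16,   52,   61,   28,   70,  270,  462, 9069,
       3107,  441,  566,  735, 2094]), array([0.12 , 0.125, 0.13 , 0.135, 0.14 , 0.145, 0.15 , 0.155, 0.16 ,
       0.165, 0.17 , 0.175, 0.18 , 0.185, 0.19 , 0.195, 0.2  ]))
```

Emit:
apply_moves([
  [[0,0,0,0,0,0.1,0.6],[0,0,0,0,0,0.2,0.6],[0,0,0,0,0,0.3,0.6],[0,0,0,0,0,0.3,0.6]],
])

```text
time_s: 11.1
tcp_pos: [0.6257, 0.0069, 0.1792]
orientation: [-3.14, 0.001, 0.093]
ft_force: [4.5, 3.7, 2.1]
finger_gap: 0.0087
grip_force: 42.8
```

```bash
python3 st.py
```

```text
[3.76 3.71 2.57] [0.48 0.13 0.34] [0.6257 0.0069 0.1792] [-3.1403e+00  1.0000e-03  9.2900e-02] [ 0.76 -0.75  0.02] 42.7757853269577 11.25
```

Emit:
apply_moves([
  [[0,0,0,0,0,0.1,0.6],[0,0,0,0,0,0.2,0.6],[0,0,0,0,0,0.2,0.6]],
])

```text
time_s: 11.5
tcp_pos: [0.6257, 0.0069, 0.1772]
orientation: [-3.14, 0.001, 0.093]
ft_force: [4.7, 3.9, 2.7]
finger_gap: 0.0091
grip_force: 42.8
```

```bash
python3 st.py
```

```text
[4.06 3.88 2.83] [0.37 0.38 0.67] [0.6256 0.0069 0.1772] [-3.1403e+00  1.0000e-03  9.2900e-02] [ 0.8  -0.86 -0.02] 42.78102099895477 11.65
```

Emit:
apply_moves([
  [[0,0,0,0,0,0.1,0.6],[0,0,0,0,0,0.15,0.6],[0,0,0,0,0,0.15,0.6]],
])

```text
time_s: 11.9
tcp_pos: [0.6256, 0.0068, 0.1757]
orientation: [-3.14, 0.001, 0.093]
ft_force: [4.1, 3.7, 2.5]
finger_gap: 0.009
grip_force: 42.8
```

```bash
sed -i 's/range(4)/range(8)/' st.py; python3 st.py
```

```text
[3.63 3.82 2.41] [0.77 0.27 0.31] [0.6256 0.0069 0.1758] [-3.1403e+00  1.0000e-03  9.2900e-02] [ 0.74 -0.82 -0.01] 42.78741002082825 12.25
```

Emit:
apply_moves([
  [[0,0,0,0,0,0.1,0.6],[0,0,0,0,0,0.15,0.6],[0,0,0,0,0,0.15,0.6]],
])

```text
time_s: 12.5
tcp_pos: [0.6256, 0.0069, 0.1742]
orientation: [-3.14, 0.001, 0.093]
ft_force: [4.6, 3.4, 2.9]
finger_gap: 0.0089
grip_force: 42.8
```

```bash
python3 st.py
```

```text
[3.91 3.82 2.32] [0.37 0.34 0.52] [0.6256 0.0069 0.1743] [-3.1403e+00  1.0000e-03  9.3000e-02] [ 0.79 -0.75 -0.05] 42.79115080833435 12.85
```

Emit:
apply_moves([
  [[0,0,0,0,0,0.1,0.6],[0,0,0,0,0,0.15,0.6],[0,0,0,0,0,0.15,0.6]],
])

```text
time_s: 13.1
tcp_pos: [0.6256, 0.0069, 0.1728]
orientation: [-3.14, 0.001, 0.093]
ft_force: [3.9, 4.9, 3.6]
finger_gap: 0.0089
grip_force: 42.8
```

```bash
python3 st.py
```

```text
[3.74 3.96 2.68] [0.52 0.51 0.5 ] [0.6257 0.0069 0.1728] [-3.1403e+00  1.0000e-03  9.3000e-02] [ 0.82 -0.77  0.05] 42.795950174331665 13.45
```

Emit:
apply_moves([
  [[0,0,0,0,0,0.1,0.6],[0,0,0,0,0,0.15,0.6],[0,0,0,0,0,0.15,0.6]],
])

```text
time_s: 13.7
tcp_pos: [0.6257, 0.0069, 0.1713]
orientation: [-3.14, 0.001, 0.093]
ft_force: [3.8, 3.9, 2.3]
finger_gap: 0.0088
grip_force: 42.8
```

```bash
python3 st.py
```

```text
[3.62 3.68 2.61] [0.75 0.48 0.29] [0.6257 0.0069 0.1713] [-3.1403e+00  9.0000e-04  9.3000e-02] [ 0.78 -0.82  0.04] 42.80040800571442 14.05
```

Emit:
apply_moves([
  [[0,0,0,0,0,0.1,0.6],[0,0,0,0,0,0.15,0.6],[0,0,0,0,0,0.15,0.6]],
])

```text
time_s: 14.3
tcp_pos: [0.6257, 0.0069, 0.1698]
orientation: [-3.14, 0.001, 0.093]
ft_force: [4.1, 3.7, 1.9]
finger_gap: 0.0089
grip_force: 42.8
```

```bash
python3 st.py
```

```text
[3.57 4.01 2.61] [0.35 0.46 0.54] [0.6257 0.0069 0.1698] [-3.1403e+00  9.0000e-04  9.2900e-02] [ 0.81 -0.75 -0.05] 42.80433654785156 14.65
```

Emit:
apply_moves([
  [[0,0,0,0,0,0.1,0.6],[0,0,0,0,0,0.15,0.6],[0,0,0,0,0,0.15,0.6]],
])

```text
time_s: 14.9
tcp_pos: [0.6256, 0.0069, 0.1683]
orientation: [-3.14, 0.001, 0.093]
ft_force: [3.5, 4.3, 2.9]
finger_gap: 0.0092
grip_force: 42.8
```

```bash
python3 st.py
```

```text
[3.74 4.02 2.73] [0.47 0.31 0.42] [0.6257 0.0069 0.1683] [-3.1403e+00  9.0000e-04  9.2900e-02] [ 0.71 -0.79 -0.05] 42.80869424343109 15.25
```

Emit:
apply_moves([
  [[0,0,0,0,0,0.1,0.6],[0,0,0,0,0,0.15,0.6],[0,0,0,0,0,0.15,0.6]],
])

```text
time_s: 15.5
tcp_pos: [0.6256, 0.0069, 0.167]
orientation: [-3.14, 0.001, 0.093]
ft_force: [3.6, 3.9, 4.7]
finger_gap: 0.009
grip_force: 42.9
```

```bash
python3 st.py
```

```text
[3.39 3.84 3.66] [0.26 0.28 0.66] [0.6257 0.0069 0.167 ] [-3.1403e+00  7.0000e-04  9.2900e-02] [ 0.77 -0.74 -0.02] 42.8961306810379 15.85
```

Emit:
apply_moves([
  [[0,0,0,0,0,0.1,0.6],[0,0,0,0,0,0.15,0.6],[0,0,0,0,0,0.15,0.6]],
])

```text
time_s: 16.1
tcp_pos: [0.6257, 0.0069, 0.1656]
orientation: [-3.14, 0.001, 0.093]
ft_force: [3.8, 4.4, 4.6]
finger_gap: 0.0091
grip_force: 43.0
```

```bash
python3 st.py
```

```text
[3.13 3.93 4.15] [0.39 0.52 0.72] [0.6257 0.0069 0.1656] [-3.1403e+00  7.0000e-04  9.3000e-02] [ 0.78 -0.78  0.01] 42.969199419021606 16.45
```

Contact: the force rose by about 1.4 N over the baseline, so the foot is compressed about 2 mm. Now the keeper goes to gauge +y, which is tool −y.

Emit:
apply_moves([
  [[0,0,0,0,0,0.05,0.6],[0,0,0,0,-0.2,0.05,0.6],[0,0,0,0,-0.4,0.05,0.6],[0,0,0,0,-0.6,0.05,0.6],[0,0,0,0,-0.8,0.05,0.6],[0,0,0,0,-1.0,0.05,0.6],[0,0,0,0,-1.15,0.05,0.6],[0,0,0,0,-1.3,0.05,0.6],[0,0,0,0,-1.4,0.05,0.6],[0,0,0,0,-1.5,0.05,0.6],[0,0,0,0,-1.5,0.05,0.6]],
])

```text
time_s: 17.37
tcp_pos: [0.6244, 0.019, 0.1651]
orientation: [3.137, 0.001, 0.091]
ft_force: [5.0, -5.1, 4.9]
finger_gap: 0.0087
grip_force: 43.1
```

```bash
sed -i 's/range(8)/range(4)/' st.py; python3 st.py
```

```text
[ 5.15 -5.01  4.62] [0.32 0.06 0.25] [0.6244 0.0191 0.1651] [3.1379e+00 9.0000e-04 9.0600e-02] [-1.24 -1.04 -0.08] 43.11915457248688 17.5167
```

Emit:
apply_moves([
  [[0,0,0,0,-0.15,0,0.6],[0,0,0,0,-0.3,0,0.6],[0,0,0,0,-0.4,0,0.6],[0,0,0,0,-0.4,0,0.6],[0,0,0,0,-0.4,0,0.6]],
])

```text
time_s: 17.93
tcp_pos: [0.6241, 0.0224, 0.1651]
orientation: [3.137, 0.001, 0.09]
ft_force: [4.8, -7.8, 5.2]
finger_gap: 0.0088
grip_force: 43.1
```

```bash
python3 st.py
```

```text
[ 4.69 -7.47  5.23] [0.76 0.28 0.2 ] [0.6241 0.0224 0.1651] [3.1368e+00 1.0000e-03 9.0100e-02] [-1.48 -1.05 -0.12] 43.10903549194336 18.0833
```

Emit:
apply_moves([
  [[0,0,0,0,-0.1,0,0.6],[0,0,0,0,-0.2,0,0.6],[0,0,0,0,-0.2,0,0.6],[0,0,0,0,-0.2,0,0.6]],
])

```text
time_s: 18.42
tcp_pos: [0.624, 0.0232, 0.165]
orientation: [3.134, 0.001, 0.09]
ft_force: [5.7, -10.4, 4.5]
finger_gap: 0.0092
grip_force: 43.1
```

```bash
python3 st.py
```

```text
[  5.08 -10.24   4.91] [0.39 0.5  0.28] [0.624  0.0231 0.1651] [3.1344e+00 1.1000e-03 8.9800e-02] [-2.21 -1.1   0.24] 43.134520053863525 18.5667
```

Emit:
apply_moves([
  [[0,0,0,0,-0.1,0,0.6],[0,0,0,0,-0.2,0,0.6],[0,0,0,0,-0.3,0,0.6],[0,0,0,0,-0.3,0,0.6],[0,0,0,0,-0.3,0,0.6]],
])

```text
time_s: 18.98
tcp_pos: [0.624, 0.0233, 0.1651]
orientation: [3.129, 0.001, 0.087]
ft_force: [6.1, -17.6, 4.8]
finger_gap: 0.0091
grip_force: 43.1
```

```bash
python3 st.py; python3 - <<'E'
from h import *
c=grab('wrist'); save(c,'w9')
E
```

```text
[  5.45 -16.86   4.94] [0.44 0.42 0.32] [0.624  0.0233 0.1651] [3.1294e+00 1.0000e-03 8.7400e-02] [-3.51 -1.21  0.2 ] 43.08255851268768 19.1333
```

View pics/w9.png

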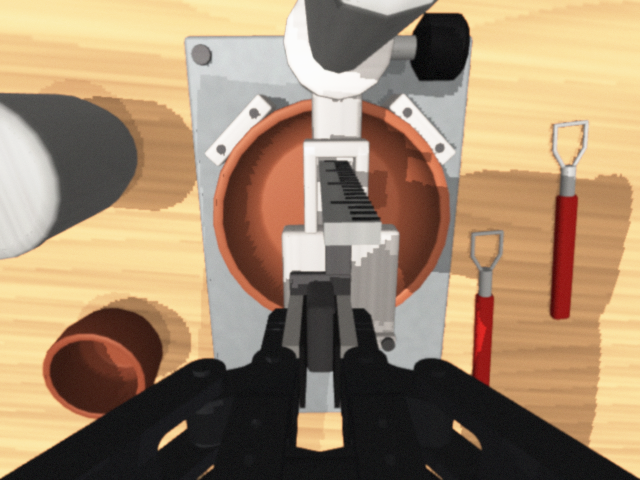

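The keeper has hit its hard stop: about 16.5 mm of travel, and the force climbs without motion. In the picture it sits left of centre under the fingers, at (320,330). I'll relax the side force, then release.

Emit:
apply_moves([
  [[0,0,0,0,0.2,0,0.6],[0,0,0,0,0.4,0,0.6],[0,0,0,0,0.45,0,0.6],[0,0,0,0,0.45,0,0.6]],
])

```text
time_s: 19.52
tcp_pos: [0.6241, 0.0227, 0.1651]
orientation: [3.137, 0.001, 0.09]
ft_force: [4.4, -8.3, 4.8]
finger_gap: 0.0091
grip_force: 43.1
```

```bash
python3 st.py
```

```text
[ 4.67 -7.75  5.07] [1.17 0.65 0.25] [0.6241 0.0226 0.1651] [3.1363e+00 9.0000e-04 8.9600e-02] [-1.72 -1.1  -0.12] 43.147128224372864 19.6667
```

Emit:
apply_moves([
  [[0,0,0,0,0,0,1.5],[0,0,0,0,0,0,2.2],[0,0,0,0,0,0,3.0],[0,0,0,0,0,0,3.5],[0,0,0,0,0,0,3.5]],
])

```text
time_s: 20.08
tcp_pos: [0.6225, 0.0266, 0.1639]
orientation: [-3.14, 0.004, 0.093]
ft_force: [-0.4, 0.0, -0.2]
finger_gap: 0.0348
grip_force: 0.0
```

```bash
python3 st.py; python3 - <<'E'
from h import *
c=grab('wrist'); save(c,'w10'); W=cloud(c)
y=.0925; G=np.array([[np.cos(y),np.sin(y)],[-np.sin(y),np.cos(y)]])
m=(abs(W[...,0]-.63)<.06)&(abs(W[...,1]-.02)<.017)&(W[...,2]>.178)&(W[...,2]<.20)
Q=W[m]; g=(Q[:,:2]-[.629,.0143])@G.T; print(np.percentile(g,[1,50,99],axis=0).round(4),np.percentile(Q[:,2],[50,95]))
E
```

```text
[-0.09 -0.24 -0.02] [0.43 0.48 0.29] [0.6228 0.0266 0.1642] [-3.1402e+00  2.6000e-03  9.3300e-02] [ 0.01 -0.    0.02] 0.0 20.2333
[[-0.0162 -0.0115]
 [ 0.0038  0.0044]
 [ 0.0504  0.0127]] [0.18393428 0.19807746]
```

View pics/w10.png

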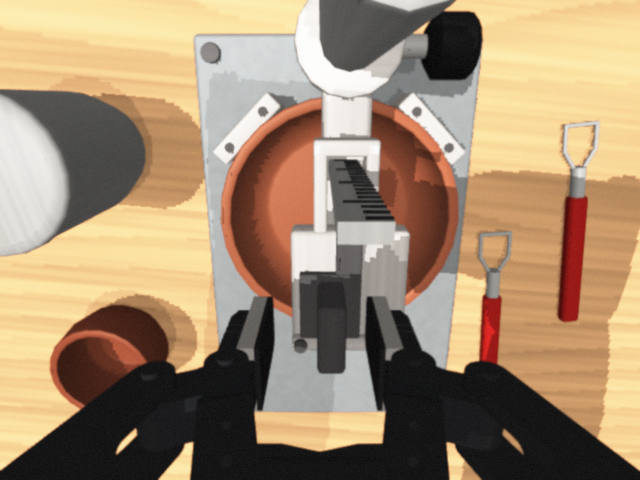

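The fin stands free between the open pads, (330,330), and the plunger has stayed down with zero force on the tool. Retreating straight up.

Emit:
apply_moves([
  [[0,0,0,0,0,-1,3.5],[0,0,0,0,0,-2,3.5],[0,0,0,0,0,-4,3.5],[0,0,0,0,0,-7,3.5],[0,0,0,0,0,-10,3.5],[0,0,0,0,0,-13,3.5],[0,0,0,-2,0,-16,3.5],[0,0,0,-2,0,-16,3.5],[0,0,0,-2,0,-16,3.5],[0,0,0,-2,0,-16,3.5]],
])

```text
time_s: 21.12
tcp_pos: [0.604, 0.0242, 0.3259]
orientation: [-3.14, -0.0, 0.093]
ft_force: [0.4, -0.3, -0.4]
finger_gap: 0.0352
grip_force: 0.0
```

```bash
python3 - <<'E'
from h import *
c=grab('wrist'); save(c,'w11'); W=cloud(c)
y=.0925; G=np.array([[np.cos(y),np.sin(y)],[-np.sin(y),np.cos(y)]])
b=(abs(W[...,0]-.63)<.045)&(abs(W[...,1]-.015)<.04)
P=W[b]; h=np.histogram(P[:,2],bins=np.arange(.13,.26,.004)); print(h[0],h[1][0])
dark=c['pixels'].max(-1)<100
m=b&(W[...,2]>.177)&(W[...,2]<.2)&(W[...,0]<.65); Q=W[m]; g=(Q[:,:2]-[.629,.0143])@G.T
print(len(Q),np.percentile(g,[1,50,99],axis=0).round(4),np.median(Q[:,2]),cv2.minAreaRect((g*1000).astype(np.float32)))
E
python3 -c "
from dish import *
dish()"
```

```text
[   0    0    2    0   24   80 2450 1462  191   13   11   12   40  487
    0    0    0    0    1    3    0    0    1   62    0    0    0    0
    0    0    0    0] 0.13
534 [[-0.0167  0.0027]
 [-0.0033  0.0076]
 [ 0.0084  0.0124]] 0.18344203428571443 ((-4.263559341430664, 7.514833450317383), (25.585060119628906, 9.77904987335205), 0.014955323189496994)
top 59 [0.6304 0.0127]
wrist 3390 [0.6314 0.014 ]
[0.60351327 0.02421063 0.32344968] [-3.14014855  0.00436825  0.09293519] [0.52384294 0.25421225 0.36672615] [-0.0570385  -0.02599885  0.01723178]
```

The plunger stayed locked: the head is at about .156 and the dish hasn't moved. One last check of keeper travel, measured against the head's own edges.

```bash
python3 - <<'E'
from h import *
y=.0925; G=np.array([[np.cos(y),np.sin(y)],[-np.sin(y),np.cos(y)]])
Fs=[];Hs=[];Zs=[]
for i in range(6):
    c=grab('wrist'); W=cloud(c)
    b=(abs(W[...,0]-.63)<.06)&(abs(W[...,1]-.015)<.045)
    g=(W[...,:2]-[.629,.0143])@G.T
    f=b&(W[...,2]>.177)&(W[...,2]<.2)&(W[...,0]<.645); h=b&(W[...,2]>.148)&(W[...,2]<.166)&(g[...,0]<.02)&(g[...,0]>-.02)
    Fs.append([g[f][:,1].min(),g[f][:,1].max(),np.median(W[f][:,2])]); Hs.append(list(np.percentile(g[h][:,1],[.5,99.5]))+[np.median(W[h][:,2])])
print(np.mean(Fs,0).round(4),np.mean(Hs,0).round(4),get_state()['time_s'])
E
```

```text
[0.0027 0.0125 0.1834] [-0.0228  0.0229  0.1563] 21.5667
```

```bash
python3 -c "
from workcell import finish_job
print(finish_job())"
```

```text
the job is handed in; nothing more can be done
None
```

The dish is seated in the vee stop, the plunger's foot is down on the dish's floor, the keeper is across to its stop (I measured about 15.3 of the 16 mm, and 17 N moved it no further), and the arm is clear; the job is handed in.

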